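Take up the end float of a tube-centring spindle with its taper key

TASK

The tube-centring spindle has come loose in its bearings. Feel its end float: push it fully in against its rear stop, then pull it fully out against its front stop and leave it out there. Then take the hammer, tap the taper key in (light taps, with the hammer only) until it stops advancing and sits tight, not overdriven, lay the hammer back on the table, and finally press on the end of the knob to make sure that the spindle no longer gives; leave the other things on the table alone.

Things in the scene. Friction and masses are not known exactly. Their poses are not given: they have to be found in the camera images.
- housing: grey casting bolted to the table: two bearing pedestals 62 mm wide, tops 91 mm up, on a 96 x 124 mm plate. Origin on the table under the spindle axis; x along the spindle from knob to cone ('in'; -x is 'out'), y across, z up. Front pedestal with thrust cap x = -46 to -25 mm, rear one 1 to 25 mm; the key's guide sticks out to y = -62 mm on the rear one. Fixed
- spindle: level steel spindle, axis 60 mm above the table. Origin on the axis, middle of the waist of its knob: waist 30 mm in diameter, 28 mm long, between rims 42 mm in diameter, 7 mm long. x axis as the housing's. Slides along x only, drag about 2 N; does not turn. At a stop the force rises sharply past the drag
- collar (a point): middle of the spindle's thrust collar, 68 mm in diameter, 12 mm thick, between the pedestals. Pushed in, it meets the rear pedestal (this point at x = -5 mm in the housing's frame); pulled out, it meets the nose of the thrust cap, whose depth differs from unit to unit (x = -18 to -12 mm) and is found only by feel. Moves with the spindle
- knob_end: low dark button 29 mm in diameter on the outer end of the knob, fixed to the spindle; its flat outer face, square to the axis, lies 26.5 mm toward -x from its origin. Here the spindle can be pressed in. Origin and axes are those of the spindle
- key: gib-head taper key (steel wedge) lying level, above the shaft, across the rear pedestal. Origin on the striking face of its head, 82 mm above the table; the face looks to -y and spans x = -23 to +3, z = -12 to +18 mm. Slides along its y only (parallel to the housing's y), 78 mm at most, drag about 5 N; driven toward +y its blade enters between collar and rear pedestal
- key_tip (a point): tip of the key's blade: 74 mm long, 16 mm high, 5 mm thick here, 20 mm at the head. It can enter only while the spindle is out, and tightens when it fills the gap, so its final depth depends on the float. Then the force to move it rises from 5 N by about 7 N per 10 N with which it clamps the collar; driven with 12 to 25 N it is properly tight and stays so, with 35 N overdriven
- hammer: hammer lying on its side: dark head 82 mm long between two round steel faces (25 mm in diameter) that look to its +y and -y, 30 mm high and wide; wooden handle toward -x, to 177 mm from the head's middle, 21 mm across. Origin under the middle of the head; head and handle axes 15 mm above it. About 0.42 kg, most of it in the head. Loose
- hammer_grip (a point): point on the hammer's handle axis, 48 mm from the middle of the head, near its balance point; axes as the hammer's
- v_block: ground V-block, 45 x 48 x 36 mm, loose, a bystander
- flange_1: turned flange ring, 60 mm in diameter, 14 mm high, loose, a bystander
- spanner_13: combination spanner, 192 mm long, 10 mm high, loose, a bystander

How it is judged:
By the outcome, as a careful person would: the job done as asked, in the order asked, and still so for the second after the job is handed in, with the robot touching nothing.
It also fails if it takes over 69 s, if anything falls off the work surface, if the arm or the gripper's body presses on something with over 40 N, if the wrist force passes 120 N, or if a joint passes its speed limit or range.

ROBOT

A 7-joint arm with a two-finger parallel gripper is mounted at the origin on a cart in front of the work surface, level with it; the furniture and walls round the work are solid. World frame = base frame: x ahead of the robot, y to its left, z up, the work surface at z = 0. Lengths are in m, angles in rad, forces in N, time in s.
With the tool pointing down it reaches from about 0.425 to 0.925 m from the base axis. Payload 6.8 kg.
Tool frame: the origin (TCP) lies midway between the tips of the shut fingers; the grasp point (between the pads) lies 19 mm behind it; z points along the fingers, y is the direction in which the jaws open and shut (so a half turn about z gives the same grasp; the last joint's range is limited). The gripper opens to 85 mm and grips with 20 to 120 N. Pads are 22 mm wide; open, the fingers measure 114 mm over their backs; the gripper's body (76 mm by 85 mm) begins 54 mm behind the grasp point. The pads swing forward as they close: fully open they stand 13 mm farther back than shut.
Start: joints at [1.104, 0.477, 0.022, 1.555, -0.011, 1.109, -0.083], TCP at [0.237, -0.632, 0.231] pointing down, gripper open.
Joint ranges: [-2.96, 2.96], [-0.34, 2.1], [-1.41, 1.46], [0.24, 2.44], [-1.37, 4.51], [0.17, 1.92], [-2.96, 2.96]. Speed limits (rad/s): [2.39, 2.39, 3.14, 3.14, 3.14, 3.14, 3.14].

INTERFACE

Orientations are given as a rotation vector (axis times angle).
In Python, from bench import r gives the robot as it stands. The module is installed in compiled form; this text tells all that it offers.
- The arm moves only by the tool apply_moves, never from a script. Its argument "plan" is a list that holds one entry, the list of rows, each a list of 7 numbers: the turn, a rotation vector about the tool's x, y, z scaled (see below), then the shift along the tool's x, y, z scaled (see below), then the closure, from -1 (fully open) to 1 (shut). In form: [[[wx, wy, wz, tx, ty, tz, grip], ...]]. A call has 1 to 12 rows; each row is the pose to reach, as a shift and turn from the pose commanded when the call began, along the tool's axes at that moment, turning the shorter way round; what a row does not reach only later rows make up. The controller multiplies each number of a shift by 0.4 m and each number of a turn by 180 degrees. A row lasts 1/12 s, in which the tool goes at most 41.7 mm and 7.16 degrees, less where a joint would pass 70% of its speed; a pose out of reach is approached as far as the arm can. A call with a number of a shift or a turn outside -1 to 1 is refused whole. A call with a gripper value outside its range is refused whole. The fingers move at their own pace and stop on an object; "force" is the grip in N (left out, the last holds). Time passes only in rows, so rows that repeat a pose let the fingers close. It gives the time, the measured TCP pose, the force and the opening at its end, in the units of the state.
- r.get_obs(): the state, without advancing time (a new reading comes with each control period).
- r.grab_frame(name): name is "scene" or "top"; returns a dict with "pixels" (400x640x3 uint8, blue, green, red), "fx", "fy", "cx", "cy" (pixels), "k1" (the pictures are not rectified: a ray, as slopes to the right and down, at radius r is drawn at 1 + k1 r^2 times it, then the intrinsics apply), "pose" (4x4, takes a point from camera to world coordinates). Camera axes: x right, y up, looking along -z (the intrinsics and any distortion apply to the point x, -y, -z); pixel columns grow to the right and rows downward; lengths in m; the calibration is good to about 2 mm. A picture is of the moment at which its call begins. There is no depth.
- r.hand_in(): hands the job in, once; it reports no verdict.
The state is a dict: "clock": time; "joints": joint angles; "qvel": joint speeds; "tau": joint torques, N m; "tcp_pos": TCP position; "orientation": TCP orientation; "contact_force": force on the tool from outside, world axes, zero at the start; "moment": the same for the moment, N m; "grip_width": finger opening in m.
Only numpy, scipy, OpenCV 4.12 (cv2) and the standard library are available. Lean on these libraries where they do the work, as an engineer would, in place of code of your own. Each camera call takes 0.05 s, during which the arm holds its last target. There are 200 camera calls.

## Working session

There is one attempt and no reset: what is moved stays moved. The work goes in short steps, Python scripts to look and compute and a tool call to move; the robot and the scene stay as the last step left them, time stands still between calls to the robot, and variables do not carry over. Pictures are saved under pics/ and viewed, on a budget of 10 in all, crops included, one or two more only if the job needs it, and the job is handed in when it is done.

Besides the shell and the picture viewer there is one more tool, called as a command line: name --argument value ..., lists and objects as JSON in quotes. apply_moves: Moves the arm, as the interface text tells. Its arguments: {"type":"object","properties":{"plan":{"type":"array","items":{"type":"array","items":{"type":"array","items":{"type":"number","minimum":-1,"maximum":1}}}},"force":{"type":"number"}},"required":["plan"]}

```bash
mkdir -p pics; cat > h.py <<'E'
import numpy as np, cv2
from scipy.spatial.transform import Rotation as R
from bench import r
def grab(name,fn=None):
    f=r.grab_frame(name)
    if fn: cv2.imwrite('pics/'+fn,f['pixels'])
    return f
def ray(f,u,v):
    d=np.array([(u-f['cx'])/f['fx'],(v-f['cy'])/f['fy']]); s=d.copy()
    for _ in range(20): s=d/(1+f['k1']*(s@s))
    P=np.array(f['pose']); return P[:3,3],P[:3,:3]@np.array([s[0],-s[1],-1])
def onz(f,u,v,z):
    o,d=ray(f,u,v); return o+d*(z-o[2])/d[2]
def proj(f,p):
    P=np.array(f['pose']); c=P[:3,:3].T@(np.asarray(p)-P[:3,3]); s=np.array([c[0],-c[1]])/-c[2]
    s=s*(1+f['k1']*(s@s)); return s*[f['fx'],f['fy']]+[f['cx'],f['cy']]
def st():
    o=r.get_obs(); print({k:np.round(o[k],4).tolist() for k in ('clock','tcp_pos','orientation','contact_force','moment','grip_width','joints')}); return o
E
python3 - <<'E'
from h import *
st()
for n in('top','scene'):
    f=grab(n,n+'0.png'); print(f['fx'],f['fy'],f['cx'],f['cy'],f['k1'],np.round(f['pose'],3).tolist())
E
```

```text
{'clock': 0.0, 'tcp_pos': [0.2368, -0.6315, 0.2303], 'orientation': [-3.0894, -0.5603, 0.0008], 'contact_force': [0.6381, 0.2509, 0.004], 'moment': [-0.0349, -0.0203, -0.005], 'grip_width': 0.0858, 'joints': [1.1039, 0.4778, 0.0224, 1.5564, -0.0115, 1.1093, -0.0831]}
387.7580411042571 387.7580411042571 324.6937705800821 203.04328228449475 -0.04529022537103554 [[-0.308, 0.917, -0.253, 0.269], [-0.951, -0.296, 0.085, 0.098], [0.003, 0.267, 0.964, 1.144], [0.0, 0.0, 0.0, 1.0]]
379.89705546018644 379.89705546018644 324.35949022424364 203.87740668109078 -0.033964022479411195 [[-0.535, -0.61, 0.584, 1.194], [0.845, -0.374, 0.383, 0.397], [-0.015, 0.698, 0.716, 0.854], [0.0, 0.0, 0.0, 1.0]]
```

View pics/top0.png

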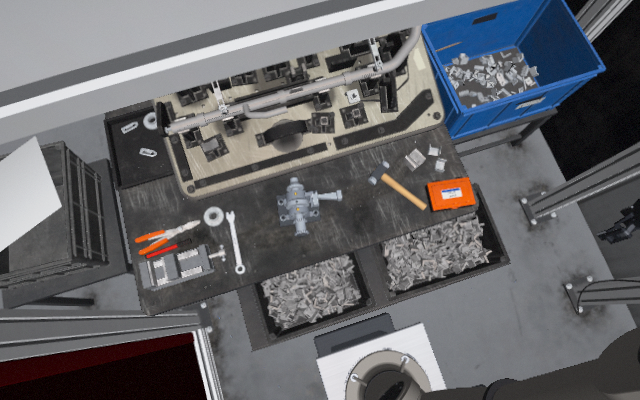

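View pics/scene0.png

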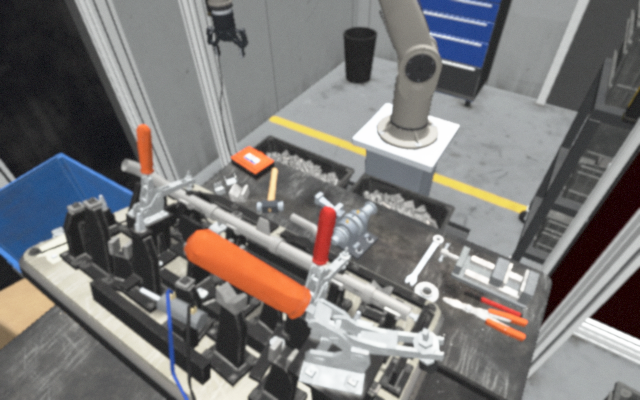

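The top view shows the housing at about (297,207), with the key pointing right to (340,195). The hammer head is at (377,173) and its handle runs to (423,207). I'll zoom in on that area.

```bash
python3 - <<'E'
from h import *
a=cv2.imread('pics/top0.png')[150:250,265:435]; b=cv2.resize(a,None,fx=4.7,fy=4.7,interpolation=cv2.INTER_CUBIC)
cv2.imwrite('pics/c1.png',b)
f=grab('top')
for u,v,z in((297,207,.06),(340,195,.08),(377,173,.015),(423,207,.015),(410,181,.015),(214,216,.015)): print(u,v,onz(f,u,v,z).round(3))
E
```

```text
297 207 [0.566 0.082 0.06 ]
340 195 [ 0.557 -0.045  0.08 ]
377 173 [ 0.606 -0.185  0.015]
423 207 [ 0.461 -0.281  0.015]
410 181 [ 0.551 -0.273  0.015]
214 216 [0.628 0.327 0.015]
```

View pics/c1.png

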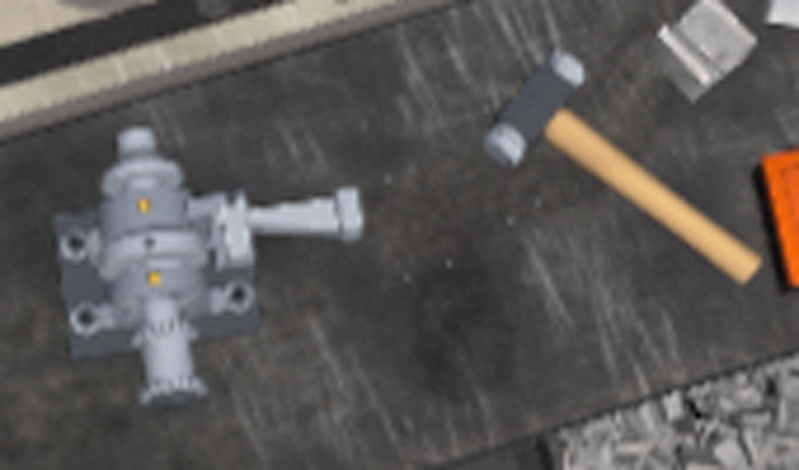

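```bash
python3 - <<'E'
from h import *
f=grab('top')
for n,u,v,z in(('knobend',172,392,.06),('knobtop inner rim',165,322,.081),('cone',136,130,.06),('y1',144,205,.091),('y2',154,279,.091),('keyface_top',352,188,.1),('keyface bot',352,240,.1),('keyheadR mid',360,213,.082),('keyneck',250,220,.09),('plate',70,358,.008),('plate',260,330,.008),('plate',55,215,.008),('h1',570,66,.02),('h2',503,147,.02),('hend',750,268,.02),('hjoin',555,122,.02),('vb',707,48,.03)):
    p=onz(f,265+u/4.7-.4,150+v/4.7-.4,z); print(n,p.round(4))
E
```

```text
knobend [0.4891 0.0932 0.06  ]
knobtop inner rim [0.5269 0.0848 0.081 ]
cone [0.6561 0.0657 0.06  ]
y1 [0.5977 0.0758 0.091 ]
y2 [0.5517 0.0835 0.091 ]
keyface_top [ 0.5667 -0.0459  0.1   ]
keyface bot [ 0.536  -0.0356  0.1   ]
keyheadR mid [ 0.5553 -0.0479  0.082 ]
keyneck [0.5693 0.0177 0.09  ]
plate [0.5407 0.1483 0.008 ]
plate [0.5209 0.0276 0.008 ]
plate [0.6349 0.1311 0.008 ]
h1 [ 0.6254 -0.2207  0.02  ]
h2 [ 0.5859 -0.1594  0.02  ]
hend [ 0.4604 -0.2827  0.02  ]
hjoin [ 0.5917 -0.1977  0.02  ]
vb [ 0.6065 -0.3083  0.03  ]
```

```bash
cat >> h.py <<'E'
PSI=np.radians(-9.4); HO=np.array([.5858,.0778,0]); HX=np.array([np.cos(PSI),np.sin(PSI),0]); HY=np.array([-HX[1],HX[0],0])
def hw(x,y,z): return HO+HX*x+HY*y+[0,0,z]
def inh(p): d=np.asarray(p)-HO; return np.array([d@HX,d@HY,d[2]])
def to(p,yaw):
    "row numbers to bring TCP to p, pointing down, tool x at yaw (deg)"
    o=r.get_obs(); C=R.from_rotvec(o['orientation']); y=np.radians(yaw)
    T=R.from_matrix(np.array([[np.cos(y),np.sin(y),0],[np.sin(y),-np.cos(y),0],[0,0,-1]]))
    w=(C.inv()*T).as_rotvec()/np.pi; t=C.inv().apply(np.asarray(p)-o['tcp_pos'])/.4
    print('row',w.round(4).tolist(),t.round(4).tolist(),'yaw now',np.degrees(np.arctan2(*C.as_matrix()[[1,0],0])).round(2),'h',inh(o['tcp_pos']).round(4), 'F_h',[round(float(np.dot(o['contact_force'],a)),2) for a in(HX,HY,[0,0,1])],'t',round(o['clock'],2),'g',round(o['grip_width'],4))
E
python3 - <<'E'
from h import *
to(hw(-.0715,0,.2),-9.4)
E
```

```text
row [-0.0003, 0.0001, 0.1664] [1.2847, -1.4436, 0.0783] yaw now 20.56 h [-0.2283 -0.7569  0.2307] F_h [-0.1, -0.77, 0.26] t 0.2 g 0.085
```

apply_moves --plan '[[[0,0,0.1664,0.77,-0.866,0.05,-1],[0,0,0.1664,0.77,-0.866,0.05,-1],[0,0,0.1664,0.77,-0.866,0.05,-1],[0,0,0.1664,0.77,-0.866,0.05,-1],[0,0,0.1664,0.77,-0.866,0.05,-1],[0,0,0.1664,0.77,-0.866,0.05,-1],[0,0,0.1664,0.77,-0.866,0.05,-1],[0,0,0.1664,0.77,-0.866,0.05,-1],[0,0,0.1664,0.77,-0.866,0.05,-1],[0,0,0.1664,0.77,-0.866,0.05,-1],[0,0,0.1664,0.77,-0.866,0.05,-1],[0,0,0.1664,0.77,-0.866,0.05,-1]]]'

```text
clock: 1.2
tcp_pos: [0.4061, -0.1926, 0.2113]
orientation: [-3.13, 0.243, -0.001]
contact_force: [0.3, 0.4, 0.0]
grip_width: 0.0855
```

```bash
python3 - <<'E'
from h import *
st(); to(hw(-.0715,0,.2),-9.4)
E
```

```text
{'clock': 1.2, 'tcp_pos': [0.4061, -0.1926, 0.2113], 'orientation': [-3.1299, 0.2426, -0.0014], 'contact_force': [0.3034, 0.3725, 0.0352], 'moment': [0.0163, 0.0081, 0.0329], 'grip_width': 0.0855, 'joints': [0.4326, 0.1343, -0.138, 2.0856, 0.02, 0.9227, -1.4417]}
row [-0.0008, -0.0002, 0.003] [0.1609, -0.7387, 0.0301] yaw now -8.86 h [-0.1331 -0.2961  0.2113] F_h [0.24, 0.42, 0.04] t 1.2 g 0.0855
```

apply_moves --plan '[[[0,0,0.003,0.161,-0.739,0.03,-1],[0,0,0.003,0.161,-0.739,0.03,-1],[0,0,0.003,0.161,-0.739,0.03,-1],[0,0,0.003,0.161,-0.739,0.03,-1],[0,0,0.003,0.161,-0.739,0.03,-1],[0,0,0.003,0.161,-0.739,0.03,-1],[0,0,0.003,0.161,-0.739,0.03,-1],[0,0,0.003,0.161,-0.739,0.03,-1],[0,0,0.003,0.161,-0.739,0.03,-1]]]'

```text
clock: 1.95
tcp_pos: [0.5163, 0.0861, 0.1992]
orientation: [-3.128, 0.261, -0.0]
contact_force: [-0.0, -0.4, 0.0]
grip_width: 0.0854
```

```bash
python3 - <<'E'
from h import *
f=grab('top','t2.png'); s=grab('scene','s2.png')
a=f['pixels'][170:250,250:360]; b=s['pixels'][150:270,290:420]
a=cv2.resize(a,(770,560),interpolation=3)
b=cv2.resize(b,(650,600),interpolation=3)
cv2.imwrite('pics/s2c.png',b); cv2.imwrite('pics/t2c.png',a)
to(hw(-.0715,0,.041),-9.4)
E
```

```text
row [0.0002, 0.0003, -0.0028] [-0.0034, -0.0209, 0.3948] yaw now -9.9 h [-0.0701 -0.0083  0.1989] F_h [-0.29, -0.2, -0.41] t 2.05 g 0.0854
```

View pics/s2c.png

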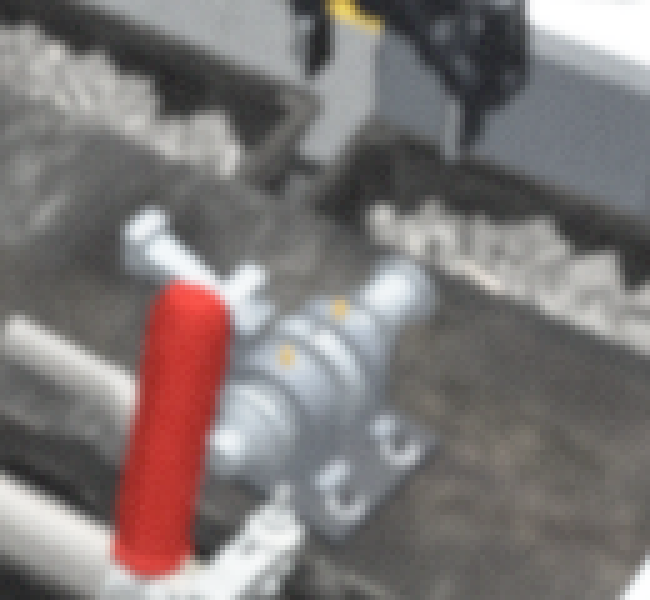

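The scene crop shows the gripper above, the knob's outer rim at crop (412,288), and the oil dots at (340,308) and (287,354). I'll cross-check these by rays.

```bash
python3 - <<'E'
from h import *
f=grab('scene')
for n,u,v,z in(('rim outer top?',410,262,.081),('rim mid',412,288,.06),('y2',340,308,.091),('y1',287,354,.091),('keyface top c',150,212,.1)):
    print(n,inh(onz(f,290+u/5-.4,150+v/5-.4,z)).round(4))
t=cv2.imread('pics/top0.png').astype(int); 
m=(t[...,2]-t[...,0]>60)[180:220,285:310]; n,l,s,c=cv2.connectedComponentsWithStats(m.astype('uint8'))
g=grab('top')
for i in range(1,n): print(s[i,4],inh(onz(g,*(c[i]+[285,180]),.091)).round(4))
to(hw(-.0715,0,.041),-9.4)
E
```

```text
rim outer top? [-1.01e-01  1.00e-04  8.10e-02]
rim mid [-0.1024  0.0024  0.06  ]
y2 [-0.0389 -0.0023  0.091 ]
y1 [ 0.0064 -0.0027  0.091 ]
keyface top c [-0.02   -0.1261  0.1   ]
4 [ 0.0127 -0.0001  0.091 ]
5 [-0.0342 -0.0001  0.091 ]
row [0.0004, 0.0001, -0.0037] [-0.004, -0.0248, 0.3952] yaw now -10.07 h [-0.0699 -0.0097  0.1991] F_h [0.49, -0.95, 0.01] t 2.15 g 0.0856
```

```bash
python3 - <<'E'
from h import *
a=cv2.imread('pics/top0.png')[205:240,285:320]; b=cv2.resize(a,None,fx=16,fy=16,interpolation=cv2.INTER_CUBIC)
cv2.imwrite('pics/c3.png',b)
g=grab('top')
for o in(-.068,-.072,-.076,-.08):
    print(o,[(proj(g,hw(o+dx,0,z))-[285,205]+.5).dot(np.eye(2)*16).round(0).tolist() for dx,z in((.021,.081),(.014,.081),(-.014,.081),(-.021,.081),(-.0265,.0745),(-.021,.039))])
E
```

```text
-0.068 [[219.0, 153.0], [224.0, 191.0], [245.0, 345.0], [250.0, 384.0], [257.0, 422.0], [264.0, 431.0]]
-0.072 [[222.0, 175.0], [227.0, 213.0], [248.0, 367.0], [253.0, 406.0], [260.0, 444.0], [267.0, 453.0]]
-0.076 [[225.0, 197.0], [230.0, 235.0], [251.0, 390.0], [256.0, 429.0], [263.0, 466.0], [269.0, 474.0]]
-0.08 [[228.0, 218.0], [233.0, 257.0], [254.0, 412.0], [259.0, 451.0], [266.0, 489.0], [272.0, 496.0]]
```

View pics/c3.png

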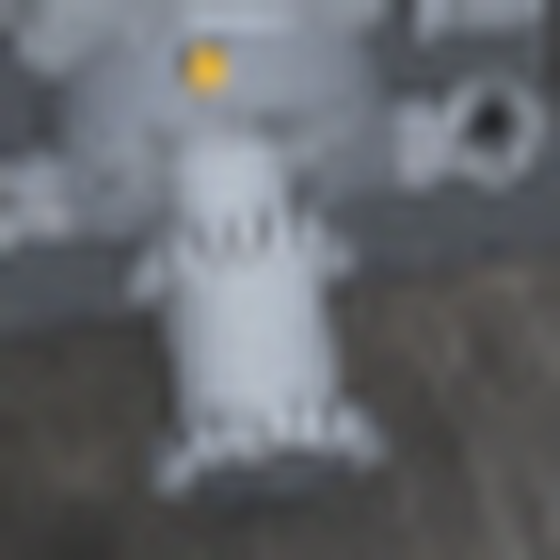

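The inner rim's top is at rows 205–245 and the outer rim's at 400–440, so the waist middle is at about x = -77 mm.

```bash
python3 - <<'E'
from h import *
to(hw(-.077,0,.041),-9.4)
E
```

```text
row [0.0003, 0.0001, -0.0038] [-0.0179, -0.0247, 0.3955] yaw now -10.09 h [-0.0699 -0.0098  0.1992] F_h [0.55, -0.54, 1.41] t 2.2 g 0.0857
```

apply_moves --plan '[[[0,0,-0.004,-0.018,-0.025,0.1,-1],[0,0,-0.004,-0.018,-0.025,0.2,-1],[0,0,-0.004,-0.018,-0.025,0.22,-1],[0,0,-0.004,-0.018,-0.025,0.22,-1],[0,0,-0.004,-0.018,-0.025,0.22,-1]]]'

```text
clock: 2.62
tcp_pos: [0.5107, 0.0917, 0.1122]
orientation: [3.131, -0.255, 0.0]
contact_force: [0.6, -0.0, 1.0]
grip_width: 0.0855
```

```bash
python3 - <<'E'
from h import *
to(hw(-.077,0,.041),-9.4)
E
```

```text
row [0.0001, -0.0, 0.0005] [-0.0016, 0.0036, 0.1779] yaw now -9.31 h [-0.0764  0.0015  0.1122] F_h [0.57, 0.05, 1.04] t 2.62 g 0.0855
```

apply_moves --plan '[[[0,0,0,-0.0016,0.0036,0.06,-1],[0,0,0,-0.0016,0.0036,0.12,-1],[0,0,0,-0.0016,0.0036,0.178,-1],[0,0,0,-0.0016,0.0036,0.178,-1],[0,0,0,-0.0016,0.0036,0.178,-1],[0,0,0,-0.0016,0.0036,0.178,1],[0,0,0,-0.0016,0.0036,0.178,1],[0,0,0,-0.0016,0.0036,0.178,1],[0,0,0,-0.0016,0.0036,0.178,1],[0,0,0,-0.0016,0.0036,0.178,1],[0,0,0,-0.0016,0.0036,0.178,1],[0,0,0,-0.0016,0.0036,0.178,1]]]' --force 30

```text
clock: 3.62
tcp_pos: [0.5095, 0.0893, 0.0411]
orientation: [3.129, -0.254, 0.0]
contact_force: [-1.8, -5.9, 10.4]
grip_width: 0.0289
```

```bash
python3 - <<'E'
from h import *
to(hw(-.077,0,.041),-9.4)
E
```

```text
row [0.0008, -0.0001, 0.0007] [0.0003, -0.0027, 0.0002] yaw now -9.28 h [-0.0771 -0.0011  0.0411] F_h [-0.85, -6.07, 10.39] t 3.62 g 0.0289
```

Gripped on the waist (28.9 mm opening). Pushing in.

apply_moves --plan '[[[0,0,0,0.003,0,0,1],[0,0,0,0.006,0,0,1],[0,0,0,0.01,0,0,1],[0,0,0,0.01,0,0,1]]]'

```text
clock: 3.95
tcp_pos: [0.5137, 0.0887, 0.0411]
orientation: [3.129, -0.254, 0.001]
contact_force: [-1.5, -5.7, 9.2]
grip_width: 0.0291
```

```bash
python3 - <<'E'
from h import *
to(hw(-.077,0,.041),-9.4)
E
```

```text
row [0.0008, -0.0002, 0.0006] [-0.0101, -0.0026, 0.0002] yaw now -9.29 h [-0.073  -0.001   0.0411] F_h [-0.58, -5.91, 9.16] t 3.95 g 0.0291
```

apply_moves --plan '[[[0,0,0,0.004,0,0,1],[0,0,0,0.008,0,0,1],[0,0,0,0.012,0,0,1],[0,0,0,0.012,0,0,1]]]'

```text
clock: 4.28
tcp_pos: [0.5151, 0.0884, 0.041]
orientation: [3.127, -0.253, -0.009]
contact_force: [-11.6, -3.6, 20.5]
grip_width: 0.0291
```

```bash
python3 - <<'E'
from h import *
to(hw(-.077,0,.041),-9.4)
E
```

```text
row [0.0014, 0.0016, 0.0009] [-0.0137, -0.0029, 0.0001] yaw now -9.24 h [-0.0715 -0.0011  0.041 ] F_h [-10.82, -5.39, 20.46] t 4.28 g 0.0291
```

apply_moves --plan '[[[0,0,0,0.007,0,0,1],[0,0,0,0.007,0,0,1],[0,0,0,0.007,0,0,1]]]'

```text
clock: 4.53
tcp_pos: [0.515, 0.0884, 0.041]
orientation: [3.126, -0.251, -0.016]
contact_force: [-20.6, -2.2, 30.1]
grip_width: 0.0293
```

```bash
python3 - <<'E'
from h import *
to(hw(-.077,0,.041),-9.4)
E
```

```text
row [0.0019, 0.0031, 0.0012] [-0.0136, -0.0028, 0.0001] yaw now -9.19 h [-0.0716 -0.0011  0.041 ] F_h [-19.96, -5.52, 30.13] t 4.53 g 0.0293
```

Hard stop at 20 N (TCP x = -71.6 mm in the housing frame). Now pulling out.

apply_moves --plan '[[[0,0,0,-0.008,0,0,1],[0,0,0,-0.016,0,0,1],[0,0,0,-0.022,0,0,1],[0,0,0,-0.028,0,0,1],[0,0,0,-0.032,0,0,1],[0,0,0,-0.032,0,0,1]]]'

```text
clock: 5.03
tcp_pos: [0.5089, 0.0894, 0.0411]
orientation: [3.129, -0.254, 0.002]
contact_force: [-0.7, -5.4, 7.3]
grip_width: 0.0293
```

```bash
python3 - <<'E'
from h import *
to(hw(-.077,0,.041),-9.4)
E
```

```text
row [0.0007, -0.0005, 0.0006] [0.002, -0.0028, 0.0002] yaw now -9.29 h [-0.0778 -0.0011  0.0411] F_h [0.23, -5.48, 7.32] t 5.03 g 0.0293
```

apply_moves --plan '[[[0,0,0,-0.004,0,0,1],[0,0,0,-0.008,0,0,1],[0,0,0,-0.012,0,0,1],[0,0,0,-0.016,0,0,1],[0,0,0,-0.016,0,0,1]]]'

```text
clock: 5.45
tcp_pos: [0.5063, 0.0899, 0.0412]
orientation: [3.13, -0.256, 0.012]
contact_force: [10.8, -7.7, -5.5]
grip_width: 0.0292
```

```bash
python3 - <<'E'
from h import *
to(hw(-.077,0,.041),-9.4)
E
```

```text
row [0.0001, -0.0025, 0.0003] [0.0085, -0.0026, 0.0005] yaw now -9.35 h [-0.0804 -0.0011  0.0412] F_h [11.94, -5.81, -5.46] t 5.45 g 0.0292
```

apply_moves --plan '[[[0,0,0,-0.008,0,0,1],[0,0,0,-0.008,0,0,1],[0,0,0,-0.008,0,0,1]]]'

```text
clock: 5.7
tcp_pos: [0.506, 0.09, 0.0414]
orientation: [-3.13, 0.258, -0.019]
contact_force: [19.0, -7.7, -13.3]
grip_width: 0.0286
```

```bash
python3 - <<'E'
from h import *
to(hw(-.077,0,.041),-9.4)
E
```

```text
row [-0.0005, -0.0039, -0.0002] [0.0094, -0.0024, 0.001] yaw now -9.44 h [-0.0808 -0.001   0.0414] F_h [20.02, -4.48, -13.32] t 5.7 g 0.0286
```

apply_moves --plan '[[[0,0,0,0.012,0,0,1],[0,0,0,0.012,0,0,1],[0,0,0,0.012,0,0,-1],[0,0,0,0.012,0,0,-1],[0,0,0,0.012,0,0,-1],[0,0,0,0.012,0,0,-1],[0,0,0,0.012,0,0,-1],[0,0,0,0.012,0,0,-1],[0,0,0,0.014,0,-0.1,-1],[0,0,0,0.014,0,-0.2,-1],[0,0,0,0.014,0,-0.3,-1],[0,0,0,0.014,0,-0.3,-1]]]'

```text
clock: 6.7
tcp_pos: [0.5085, 0.0938, 0.1673]
orientation: [-3.128, 0.252, -0.018]
contact_force: [0.8, 0.2, 0.2]
grip_width: 0.0855
```

```bash
python3 - <<'E'
from h import *
f=grab('top','t4.png')
yaw=32.6; hx=np.array([np.cos(np.radians(yaw)),np.sin(np.radians(yaw)),0])
p=f['pixels'].astype(int); m=((p[...,2]-p[...,0]>60)&(p[...,1]<215)&(p[...,2]<255))
m[:, :378]=0; m[:,432:]=0; m[:165]=0; m[215:]=0
n,l,s,c=cv2.connectedComponentsWithStats(m.astype('uint8')); i=1+np.argmax(s[1:,4]); 
v,u=np.where(l==i); q=np.array([onz(f,a,b,.02) for a,b in zip(u,v)])
k=q.mean(0); w=np.linalg.svd(q-k)[2][0]; t=(q-k)@w; print(len(u),'mean',k.round(4),'yaw',np.degrees(np.arctan2(w[1],w[0])),'ends',(k+w*t.min()).round(4),(k+w*t.max()).round(4))
hc=np.array([.6057,-.190,0]); g=hc-hx*.048; print('grip',g)
to(np.append(g[:2],.15),yaw)
E
```

```text
335 mean [ 0.5263 -0.2394  0.02  ] yaw -147.34603379572218 ends [ 0.5935 -0.1963  0.02  ] [ 0.4577 -0.2834  0.02  ]
grip [ 0.56526228 -0.215861    0.        ]
row [-0.0, -0.0028, -0.2323] [0.2671, 0.7394, 0.0356] yaw now -9.22 h [-0.0802  0.0023  0.1643] F_h [0.05, 0.0, -1.31] t 6.75 g 0.0852
```

apply_moves --plan '[[[0,-0.003,-0.233,0.267,0.737,0.035,-0.1],[0,-0.003,-0.233,0.267,0.737,0.035,-0.1],[0,-0.003,-0.233,0.267,0.737,0.035,-0.1],[0,-0.003,-0.233,0.267,0.737,0.035,-0.1],[0,-0.003,-0.233,0.267,0.737,0.035,-0.1],[0,-0.003,-0.233,0.267,0.737,0.035,-0.1],[0,-0.003,-0.233,0.267,0.737,0.035,-0.1],[0,-0.003,-0.233,0.267,0.737,0.035,-0.1],[0,-0.003,-0.233,0.267,0.737,0.035,-0.1],[0,-0.003,-0.233,0.267,0.737,0.035,-0.1],[0,-0.003,-0.233,0.267,0.737,0.035,-0.1]]]'

```text
clock: 7.67
tcp_pos: [0.5618, -0.2149, 0.145]
orientation: [-3.012, -0.885, 0.016]
contact_force: [0.5, 0.6, -0.4]
grip_width: 0.0472
```

```bash
python3 - <<'E'
from h import *
to([.5656,-.2149,.006],32.65)
E
```

```text
row [-0.0017, 0.003, 0.0005] [0.0113, 0.007, 0.3474] yaw now 32.74 h [ 0.0241 -0.2927  0.145 ] F_h [0.35, 0.68, -0.42] t 7.67 g 0.0472
```

apply_moves --plan '[[[-0.0017,0.003,0,0.011,0.007,0.1,-0.1],[-0.0017,0.003,0,0.011,0.007,0.2,-0.1],[-0.0017,0.003,0,0.011,0.007,0.28,-0.1],[-0.0017,0.003,0,0.011,0.007,0.32,-0.1],[-0.0017,0.003,0,0.011,0.007,0.345,-0.1],[-0.0017,0.003,0,0.011,0.007,0.345,-0.1],[-0.0017,0.003,0,0.011,0.007,0.345,-0.1]]]' --force 60

```text
clock: 8.25
tcp_pos: [0.5669, -0.2148, 0.0085]
orientation: [3.012, 0.887, 0.003]
contact_force: [-0.1, -0.6, -0.2]
grip_width: 0.0468
```

```bash
python3 - <<'E'
from h import *
to([.5656,-.2149,.006],32.65)
E
```

```text
row [0.0006, -0.0004, 0.001] [-0.0029, -0.0016, 0.0063] yaw now 32.83 h [ 0.0292 -0.2918  0.0085] F_h [0.03, -0.56, -0.16] t 8.25 g 0.0468
```

apply_moves --plan '[[[0,0,0,-0.002,-0.001,0.011,-0.1],[0,0,0,-0.002,-0.001,0.011,1],[0,0,0,-0.002,-0.001,0.011,1],[0,0,0,-0.002,-0.001,0.011,1],[0,0,0,-0.002,-0.001,0.011,1],[0,0,0,-0.002,-0.001,0.011,1],[0,0,0,-0.002,-0.001,0.011,1]]]' --force 80

```text
clock: 8.83
tcp_pos: [0.5661, -0.2164, 0.0049]
orientation: [3.012, 0.884, 0.004]
contact_force: [-2.8, 0.6, 6.1]
grip_width: 0.0192
```

```bash
python3 - <<'E'
from h import *
to([.5656,-.2149,.12],32.65)
E
```

```text
row [0.001, -0.0005, 0.0004] [0.0015, -0.0028, -0.2877] yaw now 32.73 h [ 0.0286 -0.2934  0.0049] F_h [-2.88, 0.14, 6.08] t 8.83 g 0.0192
```

apply_moves --plan '[[[0,0,0,0,0,-0.05,1],[0,0,0,0,0,-0.12,1],[0,0,0,0,0,-0.2,1],[0,0,0,0,0,-0.25,1],[0,0,0,0,0,-0.25,1],[0,0,0,0,0,-0.25,1]]]'

```text
clock: 9.33
tcp_pos: [0.5654, -0.2165, 0.1042]
orientation: [3.012, 0.884, 0.004]
contact_force: [-0.1, -0.2, -6.0]
grip_width: 0.0196
```

```bash
python3 - <<'E'
from h import *
st();to(hw(-.058,-.215,.073),-9.4)
E
```

```text
{'clock': 9.3333, 'tcp_pos': [0.5654, -0.2165, 0.1042], 'orientation': [3.0118, 0.8836, 0.0037], 'contact_force': [-0.0706, -0.195, -6.0444], 'moment': [-0.072, 0.178, 0.0191], 'grip_width': 0.0196, 'joints': [0.5228, 0.5305, -0.3456, 1.8181, 0.2363, 0.8298, -0.9389]}
row [0.0009, -0.0008, 0.2339] [-0.0277, -0.2902, 0.0769] yaw now 32.7 h [ 0.0279 -0.2937  0.1042] F_h [-0.04, -0.2, -6.04] t 9.33 g 0.0196
```

apply_moves --plan '[[[0.001,-0.001,0.234,-0.028,-0.08,0,1],[0.001,-0.001,0.234,-0.028,-0.16,0,1],[0.001,-0.001,0.234,-0.028,-0.24,0,1],[0.001,-0.001,0.234,-0.028,-0.29,0.02,1],[0.001,-0.001,0.234,-0.028,-0.29,0.05,1],[0.001,-0.001,0.234,-0.028,-0.29,0.077,1],[0.001,-0.001,0.234,-0.028,-0.29,0.077,1],[0.001,-0.001,0.234,-0.028,-0.29,0.077,1],[0.001,-0.001,0.234,-0.028,-0.29,0.077,1]]]'

```text
clock: 10.08
tcp_pos: [0.4928, -0.1247, 0.072]
orientation: [-3.13, 0.253, 0.005]
contact_force: [1.1, -0.7, -4.7]
grip_width: 0.0192
```

```bash
python3 - <<'E'
from h import *
to(hw(-.058,-.201,.073),-9.4)
f=grab('top','t5.png'); s=grab('scene','s5.png')
a=cv2.resize(f['pixels'][160:250,270:390],(800,600),interpolation=3)
b=cv2.resize(s['pixels'][150:270,230:400],(800,565),interpolation=3)
cv2.imwrite('pics/a5.png',a);cv2.imwrite('pics/b5.png',b)
E
```

```text
row [-0.0002, 0.0011, 0.001] [0.0018, -0.0349, -0.0025] yaw now -9.23 h [-0.0587 -0.215   0.072 ] F_h [1.16, -0.51, -4.73] t 10.08 g 0.0192
```

View pics/a5.png

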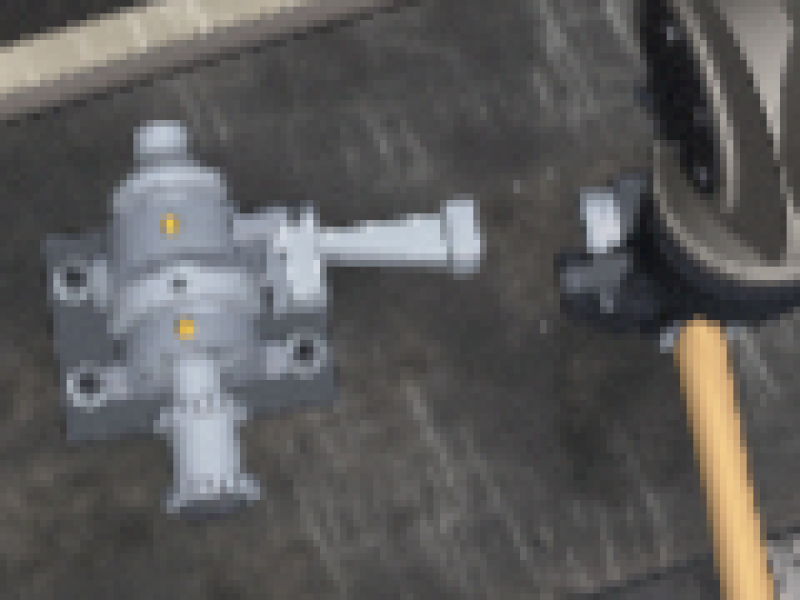

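View pics/b5.png

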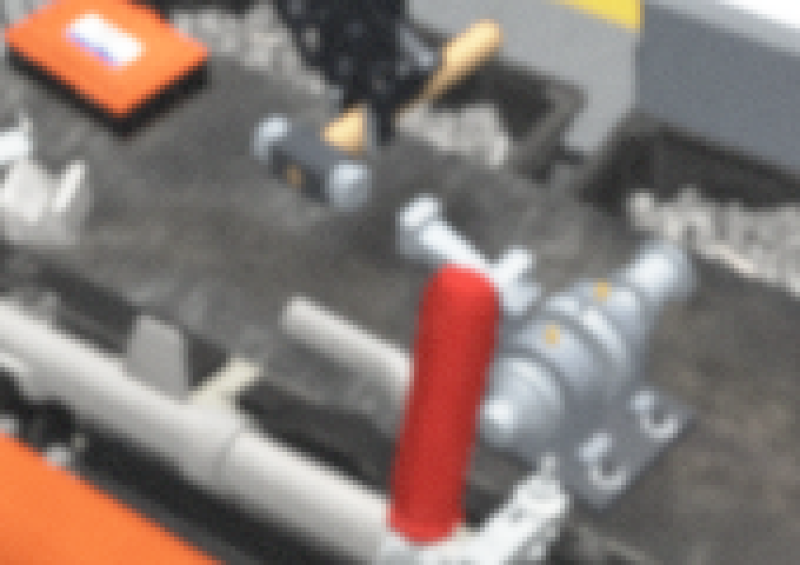

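```bash
python3 - <<'E'
from h import *
f=grab('top');s=grab('scene')
A=lambda u,v,z:inh(onz(f,270+u/6.667-.4,160+v/6.667-.4,z)).round(4)
B=lambda u,v,z:inh(onz(s,230+u/4.706-.4,150+v/4.706-.4,z)).round(4)
print('face left edge',A(582,220,.083),'top',A(600,188,.083),'bot',A(603,252,.083))
print('keyhead right top',A(478,200,.1),A(482,270,.1),A(480,235,.1))
print('keyhead left',A(445,235,.1))
print('scene hammer face',B(350,185,.083),B(270,137,.083),'key face c',B(408,232,.085))
E
```

```text
face left edge [-0.0097 -0.1745  0.083 ] top [ 0.0034 -0.1846  0.083 ] bot [-0.0251 -0.1809  0.083 ]
keyhead right top [ 0.0006 -0.1302  0.1   ] [-0.03   -0.1269  0.1   ] [-0.0148 -0.1285  0.1   ]
keyhead left [-0.0126 -0.1139  0.1   ]
scene hammer face [-0.0123 -0.182   0.083 ] [-0.011  -0.2525  0.083 ] key face c [-0.004  -0.1248  0.085 ]
```

The hammer face sits at y ≈ -174 mm and the key face at y ≈ -129 mm, both centred near x = -12 mm. Light taps now, slow and with limited overtravel.

apply_moves --plan '[[[0,0.001,0.001,0.002,-0.04,-0.003,1],[0,0.001,0.001,0.002,-0.08,-0.003,1],[0,0.001,0.001,0.002,-0.095,-0.003,1],[0,0.001,0.001,0.002,-0.105,-0.003,1],[0,0.001,0.001,0.002,-0.112,-0.003,1],[0,0.001,0.001,0.002,-0.119,-0.003,1],[0,0.001,0.001,0.002,-0.126,-0.003,1],[0,0.001,0.001,0.002,-0.133,-0.003,1],[0,0.001,0.001,0.002,-0.138,-0.003,1],[0,0.001,0.001,0.002,-0.138,-0.003,1]]]' --force 120

```text
clock: 11.12
tcp_pos: [0.5025, -0.0722, 0.0739]
orientation: [3.129, -0.266, 0.001]
contact_force: [-1.6, -5.3, -2.3]
grip_width: 0.0185
```

```bash
python3 - <<'E'
from h import *
to(hw(-.058,-.201,.073),-9.4)
E
```

```text
row [0.0003, -0.0002, -0.0017] [-0.0003, 0.0986, 0.0023] yaw now -9.71 h [-0.0576 -0.1616  0.0739] F_h [-0.72, -5.52, -2.29] t 11.12 g 0.0185
```

apply_moves --plan '[[[0,0,0,0,0.02,0,1],[0,0,0,0,0.02,0,1],[0,0,0,0,0.008,0,1],[0,0,0,0,0,0,1],[0,0,0,0,-0.008,0,1],[0,0,0,0,-0.015,0,1],[0,0,0,0,-0.022,0,1],[0,0,0,0,-0.029,0,1],[0,0,0,0,-0.036,0,1],[0,0,0,0,-0.036,0,1]]]'

```text
clock: 11.95
tcp_pos: [0.5053, -0.0561, 0.0738]
orientation: [-3.131, 0.262, -0.001]
contact_force: [-1.3, -3.7, -4.0]
grip_width: 0.0181
```

```bash
python3 - <<'E'
from h import *
to(hw(-.058,-.201,.073),-9.4)
E
```

```text
row [-0.0, -0.0002, -0.001] [-0.0006, 0.1394, 0.002] yaw now -9.57 h [-0.0576 -0.1452  0.0738] F_h [-0.67, -3.9, -4.02] t 11.95 g 0.0181
```

apply_moves --plan '[[[0,0,0,0,0.02,0,1],[0,0,0,0,0.02,0,1],[0,0,0,0,0.008,0,1],[0,0,0,0,0,0,1],[0,0,0,0,-0.006,0,1],[0,0,0,0,-0.012,0,1],[0,0,0,0,-0.018,0,1],[0,0,0,0,-0.022,0,1],[0,0,0,0,-0.022,0,1]]]'

```text
clock: 12.7
tcp_pos: [0.5067, -0.048, 0.0739]
orientation: [3.13, -0.263, 0.001]
contact_force: [-1.3, -4.6, -4.0]
grip_width: 0.0184
```

```bash
python3 - <<'E'
from h import *
to(hw(-.058,-.201,.073),-9.4)
E
```

```text
row [0.0001, -0.0003, -0.0012] [-0.0007, 0.16, 0.0023] yaw now -9.61 h [-0.0575 -0.137   0.0739] F_h [-0.58, -4.73, -3.98] t 12.7 g 0.0184
```

apply_moves --plan '[[[0,0,0,0,0.02,0,1],[0,0,0,0,0.02,0,1],[0,0,0,0,0.008,0,1],[0,0,0,0,0,0,1],[0,0,0,0,-0.006,0,1],[0,0,0,0,-0.012,0,1],[0,0,0,0,-0.017,0,1],[0,0,0,0,-0.02,0,1],[0,0,0,0,-0.02,0,1]]]'

```text
clock: 13.45
tcp_pos: [0.5072, -0.0433, 0.0739]
orientation: [3.126, -0.269, -0.001]
contact_force: [-3.5, -12.2, -0.7]
grip_width: 0.0185
```

```bash
python3 - <<'E'
from h import *
to(hw(-.058,-.201,.073),-9.4)
E
```

```text
row [0.0011, 0.0001, -0.0024] [0.0006, 0.1717, 0.0028] yaw now -9.83 h [-0.0577 -0.1323  0.0739] F_h [-1.51, -12.57, -0.71] t 13.45 g 0.0185
```

apply_moves --plan '[[[0,0,0,0,0.02,0,1],[0,0,0,0,0.025,0,1],[0,0,0,0,0.015,0,1],[0,0,0,0,0.008,0,1],[0,0,0,0,0.003,0,1],[0,0,0,0,-0.002,0,1],[0,0,0,0,-0.005,0,1],[0,0,0,0,-0.005,0,1],[0,0,0,0,-0.005,0,1]]]'

```text
clock: 14.2
tcp_pos: [0.5073, -0.042, 0.0738]
orientation: [3.126, -0.27, -0.002]
contact_force: [-3.8, -15.3, -0.1]
grip_width: 0.0184
```

```bash
python3 - <<'E'
from h import *
to(hw(-.058,-.201,.073),-9.4)
E
```

```text
row [0.0014, 0.0003, -0.0026] [0.0012, 0.1748, 0.0028] yaw now -9.87 h [-0.0579 -0.1311  0.0738] F_h [-1.22, -15.66, -0.14] t 14.2 g 0.0184
```

apply_moves --plan '[[[0,0,0,0,0.02,0,1],[0,0,0,0,0.025,0,1],[0,0,0,0,0.015,0,1],[0,0,0,0,0.008,0,1],[0,0,0,0,0.003,0,1],[0,0,0,0,-0.001,0,1],[0,0,0,0,-0.004,0,1],[0,0,0,0,-0.004,0,1],[0,0,0,0,-0.004,0,1]]]'

```text
clock: 14.95
tcp_pos: [0.5073, -0.041, 0.0738]
orientation: [3.125, -0.271, -0.003]
contact_force: [-4.5, -17.6, 0.7]
grip_width: 0.0183
```

```bash
python3 - <<'E'
from h import *
to(hw(-.058,-.201,.073),-9.4)
E
```

```text
row [0.0017, 0.0004, -0.0028] [0.0016, 0.1773, 0.0029] yaw now -9.91 h [-0.058  -0.1301  0.0738] F_h [-1.57, -18.14, 0.7] t 14.95 g 0.0183
```

apply_moves --plan '[[[0,0,0,0,0.02,0,1],[0,0,0,0,0.025,0,1],[0,0,0,0,0.015,0,1],[0,0,0,0,0.008,0,1],[0,0,0,0,0.003,0,1],[0,0,0,0,-0.001,0,1],[0,0,0,0,-0.002,0,1],[0,0,0,0,-0.002,0,1],[0,0,0,0,-0.002,0,1]]]'

```text
clock: 15.7
tcp_pos: [0.5073, -0.0406, 0.0738]
orientation: [3.124, -0.272, -0.003]
contact_force: [-4.3, -18.4, 1.0]
grip_width: 0.0184
```

```bash
python3 - <<'E'
from h import *
to(hw(-.058,-.201,.073),-9.4)
E
```

```text
row [0.0018, 0.0004, -0.003] [0.0019, 0.1784, 0.003] yaw now -9.94 h [-0.0581 -0.1296  0.0738] F_h [-1.23, -18.88, 1.01] t 15.7 g 0.0184
```

The key is tight: 18.9 N and advancing less than 0.5 mm per tap. Backing away and laying the hammer down where it was.

apply_moves --plan '[[[0,0,0,0,0.06,0,1],[0,0,0,0,0.14,-0.01,1],[0,0,0,0,0.2,-0.03,1],[0,0,0,0,0.2,-0.05,1],[0,0,0,0,0.2,-0.05,1]]]'

```text
clock: 16.12
tcp_pos: [0.4969, -0.1139, 0.0951]
orientation: [-3.129, 0.264, -0.006]
contact_force: [1.2, 0.6, -5.2]
grip_width: 0.0187
```

```bash
python3 - <<'E'
from h import *
to([.5661,-.2164,.04],32.7)
E
```

```text
row [-0.0, -0.0014, -0.2352] [0.2128, 0.2239, 0.1382] yaw now -9.64 h [-0.0564 -0.2036  0.0951] F_h [1.08, 0.81, -5.18] t 16.12 g 0.0187
```

apply_moves --plan '[[[0,-0.001,-0.235,0.213,0.224,0,1],[0,-0.001,-0.235,0.213,0.224,0,1],[0,-0.001,-0.235,0.213,0.224,0,1],[0,-0.001,-0.235,0.213,0.224,0,1],[0,-0.001,-0.235,0.213,0.224,0.04,1],[0,-0.001,-0.235,0.213,0.224,0.09,1],[0,-0.001,-0.235,0.213,0.224,0.138,1],[0,-0.001,-0.235,0.213,0.224,0.138,1],[0,-0.001,-0.235,0.213,0.224,0.138,1]]]'

```text
clock: 16.87
tcp_pos: [0.5648, -0.2139, 0.0376]
orientation: [-3.01, -0.887, 0.005]
contact_force: [0.7, 0.8, -3.6]
grip_width: 0.0179
```

```bash
python3 - <<'E'
from h import *
to([.5661,-.2164,.005],32.7)
E
```

```text
row [-0.0013, 0.0006, 0.0008] [-0.0005, 0.0075, 0.0814] yaw now 32.84 h [ 0.0269 -0.2912  0.0376] F_h [0.52, 0.92, -3.6] t 16.87 g 0.0179
```

apply_moves --plan '[[[-0.001,0,0,0,0.007,0.03,1],[-0.001,0,0,0,0.007,0.055,1],[-0.001,0,0,0,0.007,0.07,1],[-0.001,0,0,0,0.007,0.076,1],[-0.001,0,0,0,0.007,0.08,1],[-0.001,0,0,0,0.007,0.08,1],[-0.001,0,0,0,0.007,0.08,1]]]'

```text
clock: 17.45
tcp_pos: [0.5666, -0.219, 0.007]
orientation: [3.012, 0.884, -0.001]
contact_force: [0.5, 0.5, -4.4]
grip_width: 0.0182
```

```bash
python3 - <<'E'
from h import *
to([.5661,-.2164,.005],32.7)
E
```

```text
row [0.0008, 0.0004, 0.0001] [0.0025, -0.0061, 0.0049] yaw now 32.72 h [ 0.0295 -0.296   0.007 ] F_h [0.41, 0.55, -4.36] t 17.45 g 0.0182
```

Still carrying the weight; down 2–3 mm more, then release to a partial opening and lift.

apply_moves --plan '[[[0,0,0,0,0,0.004,1],[0,0,0,0,0,0.008,1],[0,0,0,0,0,0.008,1],[0,0,0,0,0,0.008,1]]]'

```text
clock: 17.78
tcp_pos: [0.5668, -0.2192, 0.0051]
orientation: [3.011, 0.884, 0.0]
contact_force: [-4.1, 0.5, 7.6]
grip_width: 0.0183
```

```bash
python3 - <<'E'
from h import *
to([.5661,-.2164,.005],32.7)
E
```

```text
row [0.0011, 0.0003, 0.0] [0.0022, -0.0069, 0.0003] yaw now 32.71 h [ 0.0298 -0.2961  0.0051] F_h [-4.1, -0.16, 7.56] t 17.78 g 0.0183
```

On the table (+7.6 N). Opening slowly, then lifting.

apply_moves --plan '[[[0,0,0,0,0,-0.002,0.3],[0,0,0,0,0,-0.002,0],[0,0,0,0,0,-0.002,-0.1],[0,0,0,0,0,-0.002,-0.1],[0,0,0,0,0,-0.002,-0.1],[0,0,0,0,0,-0.05,-0.1],[0,0,0,0,0,-0.15,-0.1],[0,0,0,0,0,-0.25,-0.1],[0,0,0,0,0,-0.35,-0.1],[0,0,0,0,0,-0.4,-0.1],[0,0,0,0,0,-0.4,-0.1]]]' --force 40

```text
clock: 18.7
tcp_pos: [0.5697, -0.2193, 0.1693]
orientation: [3.007, 0.882, 0.011]
contact_force: [0.1, -0.4, -0.5]
grip_width: 0.0471
```

```bash
python3 - <<'E'
from h import *
f=grab('top','t6.png')
to(hw(-.145,0,.16),-9.4)
E
```

```text
row [0.0019, -0.0014, 0.234] [0.1692, -0.8438, 0.0106] yaw now 32.71 h [ 0.0311 -0.2957  0.1664] F_h [0.91, 0.59, -1.43] t 18.75 g 0.0469
```

apply_moves --plan '[[[0.002,-0.001,0.234,0.169,-0.844,0.01,1],[0.002,-0.001,0.234,0.169,-0.844,0.01,1],[0.002,-0.001,0.234,0.169,-0.844,0.01,1],[0.002,-0.001,0.234,0.169,-0.844,0.01,1],[0.002,-0.001,0.234,0.169,-0.844,0.01,1],[0.002,-0.001,0.234,0.169,-0.844,0.01,1],[0.002,-0.001,0.234,0.169,-0.844,0.01,1],[0.002,-0.001,0.234,0.169,-0.844,0.01,1],[0.002,-0.001,0.234,0.169,-0.844,0.01,1],[0.002,-0.001,0.234,0.169,-0.844,0.01,1],[0.002,-0.001,0.234,0.169,-0.844,0.01,1],[0.002,-0.001,0.234,0.169,-0.844,0.01,1]]]'

```text
clock: 19.75
tcp_pos: [0.4406, 0.1008, 0.1578]
orientation: [-3.129, 0.259, 0.009]
contact_force: [-0.1, -0.6, -0.7]
grip_width: -0.0002
```

```bash
python3 - <<'E'
from h import *
to(hw(-.142,0,.047),-9.4)
f=grab('top','t7.png')
cv2.imwrite('pics/a7.png',cv2.resize(f['pixels'][140:265,265:435],(800,588),interpolation=3))
E
```

```text
row [-0.0003, 0.0019, -0.0003] [0.0142, -0.0024, 0.277] yaw now -9.46 h [-0.147  -0.001   0.1578] F_h [-0.01, -0.66, -0.69] t 19.75 g -0.0002
```

View pics/a7.png

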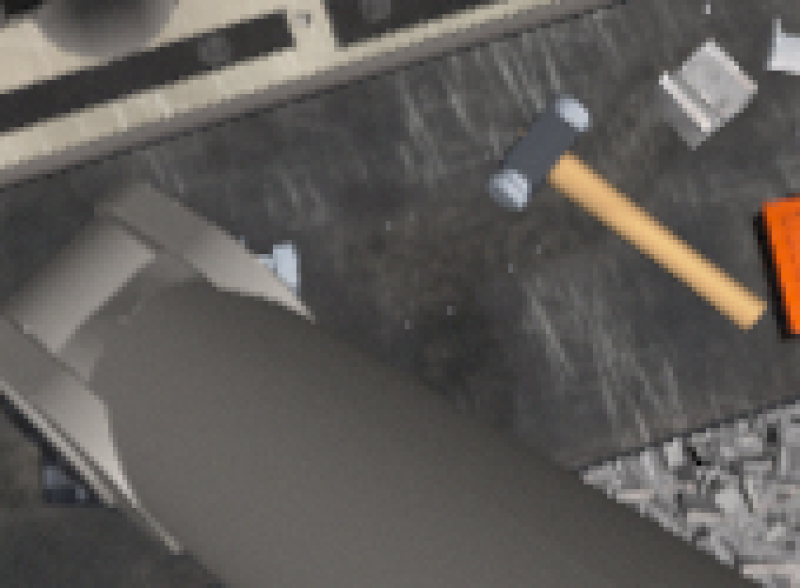

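The hammer lies flat where it started (head at crop (540,150)), and the V-block hasn't moved. The key head at (285,265) is further in than before. Lowering the shut fingers in front of the button.

apply_moves --plan '[[[0,0.002,0,0,-0.0024,0.08,1],[0,0.002,0,0.005,-0.0024,0.16,1],[0,0.002,0,0.01,-0.0024,0.24,1],[0,0.002,0,0.014,-0.0024,0.277,1],[0,0.002,0,0.014,-0.0024,0.277,1],[0,0.002,0,0.026,-0.0024,0.277,1],[0,0.002,0,0.036,-0.0024,0.277,1],[0,0.002,0,0.044,-0.0024,0.277,1],[0,0.002,0,0.05,-0.0024,0.277,1],[0,0.002,0,0.056,-0.0024,0.277,1],[0,0.002,0,0.056,-0.0024,0.277,1]]]'

```text
clock: 20.72
tcp_pos: [0.4635, 0.0996, 0.0484]
orientation: [-3.129, 0.258, -0.006]
contact_force: [0.3, -0.1, -0.4]
grip_width: -0.0001
```

```bash
python3 - <<'E'
from h import *
to(hw(-.12,0,.047),-9.4)
E
```

```text
row [-0.0008, -0.0011, -0.0002] [0.0104, 0.0037, 0.0035] yaw now -9.43 h [-0.1242  0.0015  0.0484] F_h [0.26, -0.05, -0.38] t 20.72 g -0.0001
```

apply_moves --plan '[[[0,0,0,0.005,0.003,0.003,1],[0,0,0,0.009,0.003,0.003,1],[0,0,0,0.013,0.003,0.003,1],[0,0,0,0.017,0.003,0.003,1],[0,0,0,0.021,0.003,0.003,1],[0,0,0,0.021,0.003,0.003,1]]]'

```text
clock: 21.22
tcp_pos: [0.467, 0.0974, 0.0459]
orientation: [-3.131, 0.255, 0.007]
contact_force: [-9.9, 1.6, 7.1]
grip_width: -0.0001
```

```bash
python3 - <<'E'
from h import *
to(hw(-.12,0,.047),-9.4)
E
```

```text
row [0.0001, 0.0014, 0.0005] [0.0009, -0.0002, -0.0027] yaw now -9.31 h [-1.204e-01 -1.000e-04  4.590e-02] F_h [-10.01, 0.01, 7.07] t 21.22 g -0.0001
```

apply_moves --plan '[[[0,0,0,0.003,0,0,1],[0,0,0,0.006,0,0,1],[0,0,0,0.006,0,0,1],[0,0,0,0.006,0,0,1]]]'

```text
clock: 21.55
tcp_pos: [0.467, 0.0973, 0.0456]
orientation: [3.13, -0.253, -0.013]
contact_force: [-15.3, 4.2, 12.2]
grip_width: -0.0002
```

```bash
python3 - <<'E'
from h import *
to(hw(-.12,0,.047),-9.4)
E
```

```text
row [0.0005, 0.0026, 0.0008] [0.0009, -0.0004, -0.0035] yaw now -9.26 h [-0.1204 -0.0002  0.0456] F_h [-15.82, 1.68, 12.2] t 21.55 g -0.0002
```

No give: 15.8 N with 0.0 mm of movement. Retreating and lifting clear.

apply_moves --plan '[[[0,0,0,-0.03,0,0,1],[0,0,0,-0.08,0,0,1],[0,0,0,-0.08,0,0,1],[0,0,0,-0.08,0,-0.1,1],[0,0,0,-0.08,0,-0.2,1],[0,0,0,-0.08,0,-0.3,1],[0,0,0,-0.08,0.4,-0.35,1],[0,0,0,-0.08,0.4,-0.35,1],[0,0,0,-0.08,0.4,-0.35,1],[0,0,0,-0.08,0.6,-0.35,1],[0,0,0,-0.08,0.7,-0.35,1],[0,0,0,-0.08,0.7,-0.35,1]]]'

```text
clock: 22.55
tcp_pos: [0.4001, -0.1462, 0.1858]
orientation: [-3.13, 0.257, -0.006]
contact_force: [0.5, 0.7, 0.1]
grip_width: -0.0001
```

```bash
python3 - <<'E'
from h import *
to(hw(-.12,0,.047),-9.4)
f=grab('top','t8.png')
cv2.imwrite('pics/a8.png',cv2.resize(f['pixels'][140:260,190:435],(800,392),interpolation=3))
E
```

```text
row [-0.0005, -0.0011, 0.0001] [0.0655, -0.6277, 0.3482] yaw now -9.39 h [-0.1467 -0.2513  0.1858] F_h [0.34, 0.72, 0.09] t 22.55 g -0.0001
```

View pics/a8.png

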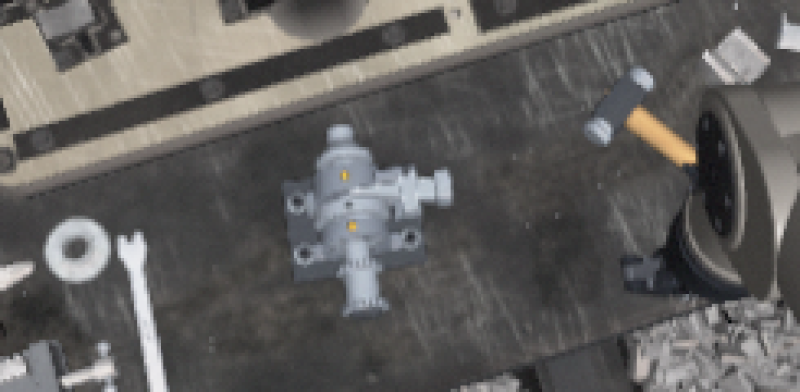

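The key head at (440,188) is well in. The hammer is on the table at (640,105), the ring, spanner and V-block are where they were, and the gripper touches nothing. Handing in.

```bash
python3 - <<'E'
from h import *
print(r.hand_in())
E
```

```text
the job is handed in; nothing more can be done
None
```

The job is done and handed in at about 22.6 s on the robot's clock, against the 69 s limit; the hand-in gave no verdict.

- **End float:** I gripped the knob's waist, pushed the spindle in to its rear stop (20 N) and pulled it out to its front stop (20 N). It moved about 9 mm between the stops, and I left it out.
- **Key:** I tapped it in with the hammer in seven slow taps. The last four taps read 12.6, 15.7, 18.1 and 18.9 N, and the key moved 0.5 mm or less on the last one. That is inside the 12 to 25 N range for properly tight. These readings were taken at the end of each tap, so a brief peak during a tap would not show.
- **Hammer:** it is back on the table where it started.
- **Final press:** I pressed the knob's end to 15.8 N. Going from 10 N to 15.8 N moved it 0.0 mm, so the spindle no longer gives.
- **Last picture:** the key is well in, the hammer is on the table, and the V-block, flange ring and spanner look undisturbed. The robot is clear of everything.

No check failed. I viewed 9 pictures.

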